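Pair up the vials in the carrier and lift it

ROBOT

A 6-joint arm with a two-finger parallel gripper is mounted at the origin on a cart in front of the work surface, level with it; the furniture and walls round the work are solid. World frame = base frame: x ahead of the robot, y to its left, z up, the work surface at z = 0. Lengths are in m, angles in degrees, forces in N, time in s.
With the tool pointing down it reaches from about 0.4 to 0.825 m from the base axis. Payload 7 kg.
Tool frame: the origin (TCP) lies on the centre line of the jaws, within the pads' length; the fingertips stand 14 mm ahead of it and the grasp point (between the pads) lies 5 mm behind it; z points along the fingers, y is the line along which they close (so a half turn about z gives the same grasp; the last joint's range is limited). The gripper opens to 88 mm and grips with 3 to 60 N. Pads are 19 mm wide; open, the fingers measure 130 mm over their backs; the gripper's body (78 mm by 193 mm) begins 47 mm behind the grasp point.
Start: joints at [-59.868, 20.546, 0.682, 0, -70.136, -16.507], TCP at [0.159, -0.656, 0.241] pointing down, gripper open.
Joint ranges: [-176.03, 176.03], [-82.01, 121.73], [-58.28, 71.71], [-173.87, 95.51], [-174.79, -0.11], [-173.66, 173.66]. Speed limits (degrees/s): [136.94, 136.94, 172.46, 180, 180, 180].

INTERFACE

Orientations are given as [roll, pitch, yaw] about the fixed x, y, z axes, in that order (R = Rz(yaw) Ry(pitch) Rx(roll)).
In Python, from plant import r gives the robot as it stands.
- The arm moves only by the tool send_rows, never from a script. Its argument "steps" is a list of rows, each an object with "dp": the shift along the tool's x, y, z in mm, a list of three; "roll": the turn about the tool's z in rad; "jaw": the opening in per cent of the stroke, from 0 (shut) to 100 (fully open). In form: [{"dp": [tx, ty, tz], "roll": roll, "jaw": jaw}, ...]. A call has 1 to 5 rows; each row is the pose to reach, as a shift and turn from the pose commanded when the call began, along the tool's axes at that moment; what a row does not reach only later rows make up. A row lasts 1/8 s, in which the tool goes at most 62.5 mm and 10.7 degrees, less where a joint would pass 70% of its speed; a pose out of reach is approached as far as the arm can. A call with a gripper value outside its range is refused whole. The fingers move at their own pace and stop on an object; "newtons" is the grip in N (left out, the last holds). Time passes only in rows, so rows that repeat a pose let the fingers close. It gives the time, the measured TCP pose, the force, the opening and the grip force at its end, in the units of the state.
- r.get_state(): the state, without advancing time (a new reading comes with each control period).
- r.capture(name): name is "side" or "top"; returns a dict with "image" (384x512x3 uint8, blue, green, red), "K" (3x3 intrinsics, pixels), "dist" ([k1, k2, p1, p2, k3] as OpenCV has them; the pictures are not rectified), "rvec" (rotation vector, rad) and "tvec" (3), from world to camera coordinates, as OpenCV has them. Camera axes: x right, y down, z forward; pixel columns grow to the right and rows downward; lengths in m; the calibration is good to about 2 mm. A picture is of the moment at which its call begins. There is no depth.
- r.close_job(): hands the job in; it is judged then, once.
The state is a dict: "time_s": time; "joints": joint angles; "qd": joint speeds; "joint_torque": joint torques, N m; "tcp_pos": TCP position; "eef_rot": TCP orientation; "contact_force": force on the tool from outside, world axes, zero at the start; "moment": the same for the moment, N m; "gripper_width": finger opening in m; "gripper_force": force on a finger pad.
Only numpy, scipy, OpenCV 4.12 (cv2) and the standard library are available. Lean on these libraries where they do the work, as an engineer would, in place of code of your own. Each camera call takes 0.05 s, during which the arm holds its last target. There are 200 camera calls.

TASK

The back row of the blue vial carrier already holds one white-capped and one black-capped vial. Stand the two vials from the bench gently (not dropped) in the two empty pockets of its front row, each in front of the vial with the same cap colour, without taking out the back vials or disturbing the beaker, tape roll and timer nearby. Then lift the carrier by its yellow handle about 10 cm straight up off the bench and finish while still holding it there, steady and level, with all four vials standing in their pockets.

Things in the scene. Friction and masses are not known exactly. Their poses are not given: they have to be found in the camera images.
- carrier: loose blue carrier, about 0.35 kg: block 130 x 116 x 20 mm (x, y, z), four square pockets 30 mm wide, 14 mm deep (floor 6 mm above the underside), handle over its middle. Origin: centre of the underside; x points from the empty front row (nearer the robot) to the back row, y left, z up. Pockets at x = -42 (front) or +42 mm (back), y = +30 or -30 mm. Yaw within 0.45 rad of the robot
- carrier_grip (a point): centre of the straight yellow handle grip, 83 mm above the underside, over the middle of the carrier, which hangs balanced here. The grip is 84 mm long along the carrier's y, 14 mm thick along x, 18 mm tall (74 to 92 mm above the underside; seated vials reach 56 mm); steel uprights (8 mm) at y = +50 and -50 mm carry it. Axes as the carrier
- pocket_front_left (a point): centre of the floor of the front left pocket (empty at the start), axes as the carrier
- pocket_front_right (a point): centre of the floor of the front right pocket (empty at the start), axes as the carrier
- pocket_back_left (a point): centre of the floor of the back left pocket (holds a vial), 84 mm behind the front left one
- pocket_back_right (a point): centre of the floor of the back right pocket (holds a vial), 84 mm behind the front right one
- vial_white_blue: glass sample vial with a white cap and blue filling, 22 mm diameter, 50 mm tall (cap: the top 12 mm, also 22 mm wide), about 30 g, upright; stands on the bench; origin at the centre of its underside, z up
- vial_black_yellow: glass sample vial with a black cap and pale yellow filling, 22 mm diameter, 50 mm tall (cap: the top 12 mm, also 22 mm wide), about 30 g, upright; stands on the bench; origin at the centre of its underside, z up
- vial_white_pink: glass sample vial with a white cap and pink filling, 22 mm diameter, 50 mm tall (cap: the top 12 mm, also 22 mm wide), about 30 g, upright; stands in the back left or back right pocket; origin at the centre of its underside, z up
- vial_black_orange: glass sample vial with a black cap and orange-brown filling, 22 mm diameter, 50 mm tall (cap: the top 12 mm, also 22 mm wide), about 30 g, upright; stands in the other back pocket; origin at the centre of its underside, z up
- beaker_small: clear beaker, 54 mm wide, 69 mm tall, stands on the bench as a bystander; origin at the centre of its underside
- tape_yellow: yellow tape roll lying flat, 60 mm wide, 20 mm tall, bystander; origin at the centre of its underside
- lab_timer: white timer lying flat, 64 x 66 x 18 mm, bystander; origin at the centre of its underside
Things that resemble listed ones, but are neither listed nor needed, are in the scene too. What is shaped like the vial_white_blue but turquoise is not meant. Of the things shaped like the carrier, the blue one is meant.

How it is judged (in metres and radians):
On the way, in this order (a step that is already met when the one before it is completed fails the run):
1. both vials stand in the front row, each before its own cap colour, and are let go while the carrier stands on the bench (z of vial_white_blue in the frame of carrier between 0 and 0.011 m and x of vial_white_blue in the frame of carrier between -0.052 and -0.032 m and angle between each of vial_white_blue, vial_black_yellow, vial_white_pink, vial_black_orange's own z axis and vertical below 0.17 rad and z of vial_black_yellow in the frame of carrier between 0 and 0.011 m and x of vial_black_yellow in the frame of carrier between -0.052 and -0.032 m and z of vial_white_pink in the frame of carrier between 0 and 0.011 m and x of vial_white_pink in the frame of carrier between 0.032 and 0.052 m and z of vial_black_orange in the frame of carrier between 0 and 0.011 m and x of vial_black_orange in the frame of carrier between 0.032 and 0.052 m and horizontal distance between vial_white_blue and vial_white_pink below 0.095 m and horizontal distance between vial_black_yellow and vial_black_orange below 0.095 m and (y of vial_white_blue in the frame of carrier above 0.02 m or y of vial_white_blue in the frame of carrier below -0.02 m) and (y of vial_black_yellow in the frame of carrier above 0.02 m or y of vial_black_yellow in the frame of carrier below -0.02 m) and (y of vial_white_pink in the frame of carrier above 0.02 m or y of vial_white_pink in the frame of carrier below -0.02 m) and (y of vial_black_orange in the frame of carrier above 0.02 m or y of vial_black_orange in the frame of carrier below -0.02 m) and contact force between the fingers and vial_white_blue below 0.1 N and contact force between the fingers and vial_black_yellow below 0.1 N and contact force between the fingers and vial_white_pink below 0.1 N and contact force between the fingers and vial_black_orange below 0.1 N and height (world z) of carrier below 0.01 m), for 0.2 s.
2. the fingers lift the carrier, with the four vials in it, off the bench (z of vial_white_blue in the frame of carrier between 0 and 0.011 m and x of vial_white_blue in the frame of carrier between -0.052 and -0.032 m and angle between each of vial_white_blue, vial_black_yellow, vial_white_pink, vial_black_orange's own z axis and vertical below 0.17 rad and z of vial_black_yellow in the frame of carrier between 0 and 0.011 m and x of vial_black_yellow in the frame of carrier between -0.052 and -0.032 m and z of vial_white_pink in the frame of carrier between 0 and 0.011 m and x of vial_white_pink in the frame of carrier between 0.032 and 0.052 m and z of vial_black_orange in the frame of carrier between 0 and 0.011 m and x of vial_black_orange in the frame of carrier between 0.032 and 0.052 m and horizontal distance between vial_white_blue and vial_white_pink below 0.095 m and horizontal distance between vial_black_yellow and vial_black_orange below 0.095 m and (y of vial_white_blue in the frame of carrier above 0.02 m or y of vial_white_blue in the frame of carrier below -0.02 m) and (y of vial_black_yellow in the frame of carrier above 0.02 m or y of vial_black_yellow in the frame of carrier below -0.02 m) and (y of vial_white_pink in the frame of carrier above 0.02 m or y of vial_white_pink in the frame of carrier below -0.02 m) and (y of vial_black_orange in the frame of carrier above 0.02 m or y of vial_black_orange in the frame of carrier below -0.02 m) and height (world z) of carrier above 0.03 m and contact force between the fingers and carrier above 1 N), for 0.2 s.
At the end, for the whole second after the job is handed in: Fingers hold the carrier 70-150 mm above the bench, within 0.1 rad of level, still (20 mm/s, 0.1 rad/s), under 0.2 m from its start, touching no bystander; 4 vials in their pockets (within 10 mm, tilt under 0.17 rad), like caps one behind the other; bystanders within 30 mm of their start (z of vial_white_blue in the frame of carrier between 0 and 0.011 m and x of vial_white_blue in the frame of carrier between -0.052 and -0.032 m and angle between each of vial_white_blue, vial_black_yellow, vial_white_pink, vial_black_orange's own z axis and vertical below 0.17 rad and z of vial_black_yellow in the frame of carrier between 0 and 0.011 m and x of vial_black_yellow in the frame of carrier between -0.052 and -0.032 m and z of vial_white_pink in the frame of carrier between 0 and 0.011 m and x of vial_white_pink in the frame of carrier between 0.032 and 0.052 m and z of vial_black_orange in the frame of carrier between 0 and 0.011 m and x of vial_black_orange in the frame of carrier between 0.032 and 0.052 m and horizontal distance between vial_white_blue and vial_white_pink below 0.095 m and horizontal distance between vial_black_yellow and vial_black_orange below 0.095 m and (y of vial_white_blue in the frame of carrier above 0.02 m or y of vial_white_blue in the frame of carrier below -0.02 m) and (y of vial_black_yellow in the frame of carrier above 0.02 m or y of vial_black_yellow in the frame of carrier below -0.02 m) and (y of vial_white_pink in the frame of carrier above 0.02 m or y of vial_white_pink in the frame of carrier below -0.02 m) and (y of vial_black_orange in the frame of carrier above 0.02 m or y of vial_black_orange in the frame of carrier below -0.02 m) and height (world z) of carrier between 0.07 and 0.15 m and angle between carrier's own z axis and vertical below 0.1 rad and linear speed of carrier below 0.02 m/s and angular speed of carrier below 0.1 rad/s and contact force between the fingers and carrier above 1 N and linear speed of each of vial_white_blue, vial_black_yellow, vial_white_pink, vial_black_orange below 0.03 m/s and contact force between carrier and beaker_small below 0.1 N and contact force between carrier and tape_yellow below 0.1 N and contact force between carrier and lab_timer below 0.1 N and distance of each of beaker_small, tape_yellow, lab_timer from where it was at the start of the episode below 0.03 m and distance of carrier from where it was at the start of the episode below 0.2 m); the arm keeps its last pose, push and grip.
It fails at once if the beaker, tape roll or timer is moved more than 30 mm (distance of any of beaker_small, tape_yellow, lab_timer from where it was at the start of the episode above 0.03 m).
It fails at once if a back vial is taken out of the carrier (z of any of vial_white_pink, vial_black_orange in the frame of carrier above 0.03 m).
It fails at once if a vial falls over (angle between any of vial_white_blue, vial_black_yellow, vial_white_pink, vial_black_orange's own z axis and vertical above 0.8 rad).
It fails at once if a vial is dropped from more than about 2 cm ((contact force between the fingers and vial_white_blue below 0.01 N and height (world z) of carrier below 0.01 m and linear speed of vial_white_blue above 0.65 m/s) or (contact force between the fingers and vial_black_yellow below 0.01 N and height (world z) of carrier below 0.01 m and linear speed of vial_black_yellow above 0.65 m/s)).
It fails at once if the carrier is tipped more than 0.3 rad (angle between carrier's own z axis and vertical above 0.3 rad).
It also fails if it takes over 64 s, if anything falls off the work surface, if the arm or the gripper's body presses on something with over 40 N, if the wrist force passes 120 N, or if a joint passes its speed limit or range.

## Working session

There is one attempt and no reset: what is moved stays moved. The work goes in short steps, Python scripts to look and compute and a tool call to move; the robot and the scene stay as the last step left them, time stands still between calls to the robot, and variables do not carry over. Pictures are saved under pics/ and viewed, at most 10 in all, crops included, and the job is handed in when it is done.

Besides the shell and the picture viewer there is one more tool, called after ">>>" as name(argument=value, ...), one argument or row to a line, values as JSON. send_rows: Moves the arm, as the interface text tells. Its arguments: {"type":"object","properties":{"steps":{"type":"array","items":{"type":"object","properties":{"dp":{"type":"array","items":{"type":"number"}},"roll":{"type":"number"},"jaw":{"type":"number"}}}},"newtons":{"type":"number"}},"required":["steps"]}

```bash
mkdir -p pics; ls
python3 - <<'E'
from plant import r
import cv2,pickle
s=r.get_state();print(s['tcp_pos'],s['eef_rot'],s['time_s'],s['gripper_width'])
for n in('top','side'):
    c=r.capture(n);cv2.imwrite(f'pics/{n}0.png',c['image']);pickle.dump(c,open(f'{n}0.pkl','wb'))
E
```

```text
pics
[ 0.15887741 -0.65555121  0.23962066] [ 1.79905775e+02 -8.24500168e-03 -1.66380626e+02] 0.0 0.08751743382317062
```

View pics/top0.png

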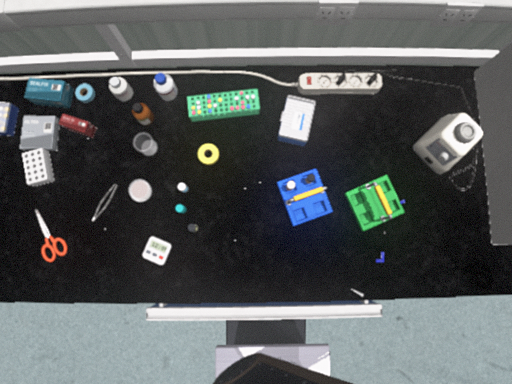

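View pics/side0.png

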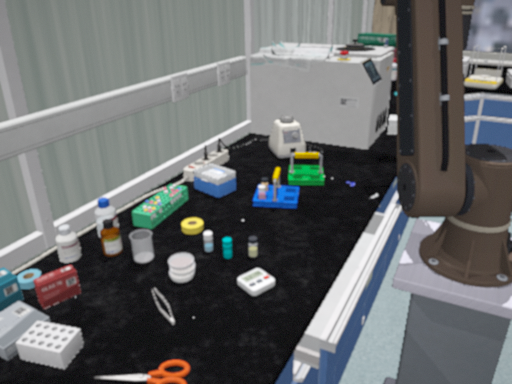

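Top view: white-capped vial at (182,187), the turquoise decoy at (180,209), black-capped vial at (193,228) and the blue carrier near (304,196), with its back-row white cap on the left (291,184) and black on the right (308,180). Side view: vials at (209,240) and (253,245), carrier at (276,195).

```bash
cat > h.py <<'E'
import numpy as np,cv2,pickle
def ray(c,uv):
    p=cv2.undistortPoints(np.array([[uv]],float),c['K'],np.array(c['dist'],float))[0,0]
    R=cv2.Rodrigues(np.array(c['rvec'],float))[0];t=np.array(c['tvec'],float).ravel()
    return -R.T@t, R.T@np.array([p[0],p[1],1.])
def onz(c,uv,z):
    o,d=ray(c,uv);return (o+d*(z-o[2])/d[2])
def proj(c,P):
    return cv2.projectPoints(np.array(P,float).reshape(-1,1,3),np.array(c['rvec'],float),np.array(c['tvec'],float),c['K'],np.array(c['dist'],float))[0].reshape(-1,2)
def tri(c1,u1,c2,u2):
    A=[];b=[]
    M=np.zeros((3,3));v=np.zeros(3)
    for c,u in((c1,u1),(c2,u2)):
        o,d=ray(c,u);d/=np.linalg.norm(d);Q=np.eye(3)-np.outer(d,d);M+=Q;v+=Q@o
    return np.linalg.solve(M,v)
def blobs(c,lo,hi,box,amin=4):
    x0,y0,x1,y1=box
    h=cv2.cvtColor(c['image'],cv2.COLOR_BGR2HSV)[y0:y1,x0:x1]
    m=cv2.inRange(h,np.array(lo),np.array(hi))
    n,l,s,ce=cv2.connectedComponentsWithStats(m)
    return [(ce[i]+[x0,y0],s[i,4],s[i,:4]+[x0,y0,0,0],(l==i)) for i in range(1,n) if s[i,4]>=amin]
E
python3 - <<'E'
from h import *
t=pickle.load(open('top0.pkl','rb'));s=pickle.load(open('side0.pkl','rb'))
for n,c in(('top',t),('side',s)): print(n,'cam',ray(c,(256,192))[0])
for nm,lo,hi,box in (('white',(0,0,120),(180,90,255),(172,178,192,196)),('black',(0,0,38),(180,255,255),(185,220,202,237)),('blue',(105,120,80),(125,255,255),(265,155,342,235)),('yel',(18,100,100),(35,255,255),(265,155,342,235)),('capW',(0,0,150),(180,70,255),(280,172,305,195))):
    for b in blobs(t,lo,hi,box): print(nm,b[0].round(1),b[1],b[2])
for b in blobs(t,(105,120,80),(125,255,255),(265,155,342,235),300):
    cs,_=cv2.findContours(b[3].astype(np.uint8),0,2);rr=cv2.minAreaRect(max(cs,key=cv2.contourArea));print(rr,[onz(t,p+[265,155],.02).round(3)[:2] for p in cv2.boxPoints(rr)])
for b in blobs(t,(18,100,100),(35,255,255),(265,155,342,235),20):
    ys,xs=np.nonzero(b[3]);P=np.array([onz(t,(x+265,y+155),.092)[:2] for x,y in zip(xs,ys)]);cc,sz,a=cv2.minAreaRect(P.astype(np.float32)*1000);print('grip',cc,sz,a)
a=cv2.resize(t['image'][150:245,165:345],None,fx=4.4,fy=4.4,interpolation=2)
b=cv2.resize(s['image'][170:300,190:340],None,fx=4,fy=4,interpolation=2)
cv2.imwrite('pics/a.png',a);cv2.imwrite('pics/b.png',b)
E
```

```text
top cam [0.44588731 0.04562007 1.06498632]
side cam [0.03691905 1.03668706 0.60872822]
white [181.9 186.7] 79 [177 182  11  10]
black [193.7 228.2] 116 [187 223  15  14]
blue [304.6 198.2] 1738 [276 168  58  59]
yel [307.8 193.5] 137 [294 187  30  14]
capW [290.7 184.5] 58 [287 181   8   9]
((39.47309494018555, 41.581424713134766), (48.826473236083984, 44.139347076416016), 69.6235580444336) [array([ 0.612, -0.017]), array([ 0.655, -0.137]), array([ 0.523, -0.18 ]), array([ 0.481, -0.062])]
grip (566.8684692382812, -98.33268737792969) (11.927274703979492, 81.90442657470703) 18.790252685546875
```

View pics/a.png

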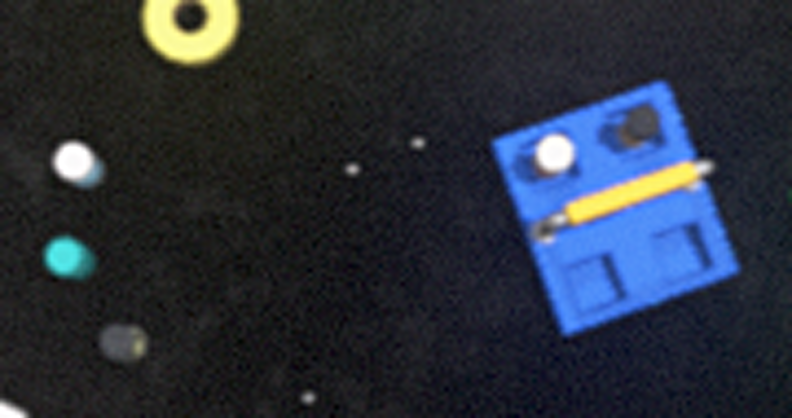

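View pics/b.png

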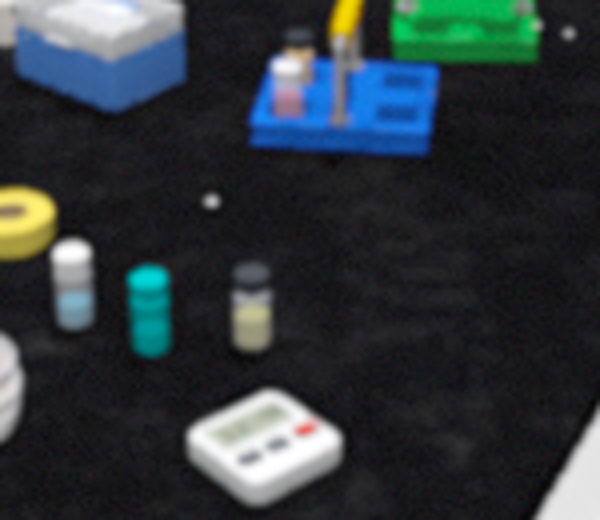

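Crop a: cap centres at about (73,161) white and (118,342) black; carrier has white back-left and black back-right, front pockets (595,282) and (683,250). Crop b: cap tops at (73,247) and (252,270).

Run:
```python
from h import *
t=pickle.load(open('top0.pkl','rb'));s=pickle.load(open('side0.pkl','rb'))
A=lambda u,v:((u+.5)/4.4+164.5,(v+.5)/4.4+149.5)
B=lambda u,v:((u+.5)/4+189.5,(v+.5)/4+169.5)
for n,a,b in(('white',A(73,161),B(73,247)),('black',A(118,342),B(252,270)),('turq',A(64,256),B(149,273)),('backW',A(554,154),B(288,62)),('backK',A(641,124),B(298,36))):
    print(n,onz(t,a,.05).round(4),onz(s,b,.05).round(4),tri(t,a,s,b).round(4))
for p in((595,282),(683,250)): print(onz(t,A(*p),.006).round(4))
c=np.array([.567,-.098]);y=np.radians(18.9);R=np.array([[np.cos(y),-np.sin(y)],[np.sin(y),np.cos(y)]])
for p in((-42,30),(-42,-30),(42,30),(42,-30)): print(p,c+R@np.array(p)/1000)
```

```text
white [0.5976 0.2459 0.05  ] [0.5975 0.2399 0.05  ] [0.5959 0.2445 0.0531]
black [0.4836 0.2167 0.05  ] [0.4824 0.2146 0.05  ] [0.4827 0.2161 0.0509]
turq [0.5376 0.2509 0.05  ] [0.5378 0.2459 0.05  ] [0.5364 0.2498 0.0527]
backW [ 0.5975 -0.057   0.05  ] [ 0.6039 -0.0754  0.05  ] [ 0.5952 -0.0564  0.0594]
backK [ 0.6158 -0.1125  0.05  ] [ 0.6197 -0.1246  0.05  ] [ 0.6141 -0.1119  0.0561]
[ 0.5196 -0.0858  0.006 ]
[ 0.5396 -0.144   0.006 ]
(-42, 30) [ 0.51754689 -0.08322197]
(-42, -30) [ 0.53698194 -0.13998709]
(42, 30) [ 0.59701806 -0.05601291]
(42, -30) [ 0.61645311 -0.11277803]
```

>>> send_rows(
  steps=[
    {"dp": [-38,46,0],"roll": 0,"jaw": 60},
    {"dp": [-76,92,0],"roll": 0,"jaw": 60},
    {"dp": [-114,138,0],"roll": 0,"jaw": 60},
    {"dp": [-152,184,0],"roll": 0,"jaw": 60},
    {"dp": [-190,230,0],"roll": 0,"jaw": 60},
  ],
)

```text
time_s: 0.72
tcp_pos: [0.2898, -0.3859, 0.2404]
eef_rot: [180.0, -0.0, -166.4]
contact_force: [1.5, -0.8, 0.3]
gripper_width: 0.0532
gripper_force: 0.0
```

>>> send_rows(
  steps=[
    {"dp": [-38,46,0],"roll": 0,"jaw": 60},
    {"dp": [-76,92,0],"roll": 0,"jaw": 60},
    {"dp": [-114,138,0],"roll": 0,"jaw": 60},
    {"dp": [-152,184,0],"roll": 0,"jaw": 60},
    {"dp": [-190,230,0],"roll": 0,"jaw": 60},
  ],
)

```text
time_s: 1.35
tcp_pos: [0.4202, -0.1175, 0.2407]
eef_rot: [180.0, 0.0, -166.4]
contact_force: [0.7, -1.3, 0.2]
gripper_width: 0.0527
gripper_force: 0.0
```

>>> send_rows(
  steps=[
    {"dp": [-38,46,0],"roll": -0.03,"jaw": 60},
    {"dp": [-76,92,10],"roll": -0.06,"jaw": 60},
    {"dp": [-114,138,30],"roll": -0.094,"jaw": 60},
    {"dp": [-152,184,60],"roll": -0.094,"jaw": 60},
    {"dp": [-190,230,90],"roll": -0.094,"jaw": 60},
  ],
)

```text
time_s: 1.98
tcp_pos: [0.5473, 0.1435, 0.1537]
eef_rot: [180.0, 0.0, -161.0]
contact_force: [1.1, -0.9, 1.3]
gripper_width: 0.0527
gripper_force: 0.0
```

>>> send_rows(
  steps=[
    {"dp": [-38,37,10],"roll": 0,"jaw": 60},
    {"dp": [-75,75,25],"roll": 0,"jaw": 60},
    {"dp": [-75,75,40],"roll": 0,"jaw": 60},
    {"dp": [-75,75,40],"roll": 0,"jaw": 60},
    {"dp": [-75,75,40],"roll": 0,"jaw": 60},
  ],
)

```text
time_s: 2.6
tcp_pos: [0.5932, 0.2362, 0.1151]
eef_rot: [-180.0, 0.0, -161.0]
contact_force: [0.2, -0.6, 0.2]
gripper_width: 0.0527
gripper_force: 0.0
```

Run:
```python
from plant import r
from h import *
s=r.get_state();print(s['tcp_pos'].round(4) if hasattr(s['tcp_pos'],'round') else s['tcp_pos'],s['eef_rot'])
c=r.capture('side');im=c['image'];pickle.dump(c,open('s1.pkl','wb'))
x0,y0,x1,y1=140,150,290,290
cv2.imwrite('pics/c.png',cv2.resize(im[y0:y1,x0:x1],None,fx=4,fy=4,interpolation=2))
print(proj(c,[[*s['tcp_pos']],[s['tcp_pos'][0],s['tcp_pos'][1],.05]]))
```

```text
[0.5932 0.2362 0.1151] [-1.79993019e+02  4.91430258e-03 -1.61018648e+02]
[[208.55141526 208.25746292]
 [210.07695411 231.10037392]]
```

View pics/c.png

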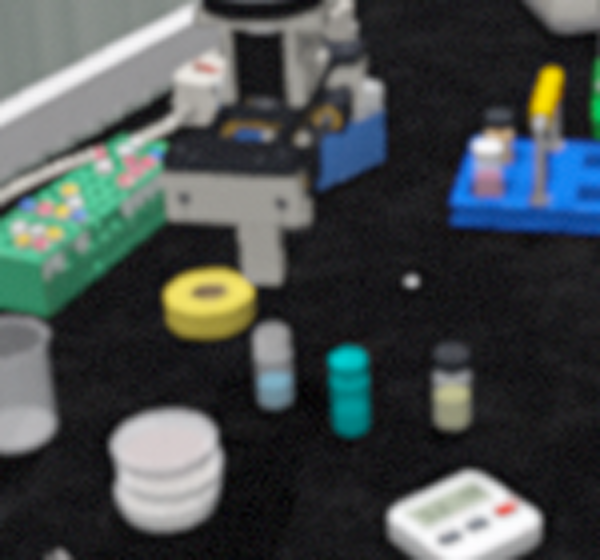

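Side crop: gripper hangs behind-above the white/blue vial (273,365 in crop), slightly short of it, as the numbers say; jaws clear of the tape (210,300).

>>> send_rows(
  steps=[
    {"dp": [-6,7,0],"roll": 0,"jaw": 60},
    {"dp": [-6,7,20],"roll": 0,"jaw": 60},
    {"dp": [-6,7,40],"roll": 0,"jaw": 60},
    {"dp": [-6,7,40],"roll": 0,"jaw": 60},
    {"dp": [-6,7,40],"roll": 0,"jaw": 60},
  ],
)

```text
time_s: 3.28
tcp_pos: [0.5974, 0.2459, 0.0757]
eef_rot: [180.0, 0.1, -161.0]
contact_force: [-0.5, -0.5, 0.0]
gripper_width: 0.0526
gripper_force: 0.0
```

>>> send_rows(
  steps=[
    {"dp": [0,0,15],"roll": 0,"jaw": 60},
    {"dp": [0,0,30],"roll": 0,"jaw": 60},
    {"dp": [0,0,36],"roll": 0,"jaw": 60},
    {"dp": [0,0,36],"roll": 0,"jaw": 60},
    {"dp": [0,0,36],"roll": 0,"jaw": 45},
  ],
)

```text
time_s: 3.9
tcp_pos: [0.597, 0.2457, 0.0388]
eef_rot: [-180.0, 0.0, -161.0]
contact_force: [-0.3, -0.5, -0.3]
gripper_width: 0.0473
gripper_force: 0.0
```

>>> send_rows(
  steps=[
    {"dp": [0,0,0],"roll": 0,"jaw": 35},
    {"dp": [0,0,0],"roll": 0,"jaw": 25},
    {"dp": [0,0,0],"roll": 0,"jaw": 15},
    {"dp": [0,0,0],"roll": 0,"jaw": 10},
    {"dp": [0,0,0],"roll": 0,"jaw": 10},
  ],
  newtons=10,
)

```text
time_s: 4.53
tcp_pos: [0.5969, 0.2456, 0.0388]
eef_rot: [180.0, 0.0, -161.0]
contact_force: [0.4, 1.1, 1.7]
gripper_width: 0.0214
gripper_force: 10.0
```

>>> send_rows(
  steps=[
    {"dp": [0,0,-30],"roll": 0,"jaw": 10},
    {"dp": [0,0,-75],"roll": 0,"jaw": 10},
    {"dp": [0,0,-120],"roll": 0,"jaw": 10},
    {"dp": [20,-31,-120],"roll": 0,"jaw": 10},
    {"dp": [45,-71,-120],"roll": 0,"jaw": 10},
  ],
)

```text
time_s: 5.15
tcp_pos: [0.5772, 0.1637, 0.1591]
eef_rot: [180.0, 0.1, -160.9]
contact_force: [0.7, -0.7, -0.2]
gripper_width: 0.0212
gripper_force: 10.0
```

>>> send_rows(
  steps=[
    {"dp": [30,-47,0],"roll": 0,"jaw": 10},
    {"dp": [60,-94,0],"roll": 0,"jaw": 10},
    {"dp": [90,-141,0],"roll": 0,"jaw": 10},
    {"dp": [117,-184,0],"roll": 0,"jaw": 10},
    {"dp": [137,-215,0],"roll": 0,"jaw": 10},
  ],
)

```text
time_s: 5.78
tcp_pos: [0.5169, -0.086, 0.1587]
eef_rot: [180.0, 0.0, -161.0]
contact_force: [0.4, 0.2, -0.0]
gripper_width: 0.021
gripper_force: 10.0
```

>>> send_rows(
  steps=[
    {"dp": [0,0,0],"roll": 0,"jaw": 10},
    {"dp": [0,0,0],"roll": 0,"jaw": 10},
    {"dp": [0,0,0],"roll": 0,"jaw": 10},
  ],
)

```text
time_s: 6.15
tcp_pos: [0.5181, -0.0834, 0.1586]
eef_rot: [180.0, 0.0, -160.9]
contact_force: [-0.4, -0.4, 0.0]
gripper_width: 0.021
gripper_force: 10.0
```

Run:
```python
from plant import r
from h import *
s=r.get_state();print(s['tcp_pos'],s['eef_rot'])
c=r.capture('side');im=c['image']
a=cv2.resize(im[120:260,200:350],None,fx=4,fy=4,interpolation=2)
p=proj(c,[[.518,-.084,.02],[s['tcp_pos'][0],s['tcp_pos'][1],s['tcp_pos'][2]-.0388]])
print(((p-[200,120])*4+1.5).round())
cv2.imwrite('pics/d.png',a)
```

```text
[ 0.51814223 -0.08336933  0.15857912] [ 1.79997380e+02  6.07103754e-03 -1.60934853e+02]
[[353. 313.]
 [355. 193.]]
```

View pics/d.png

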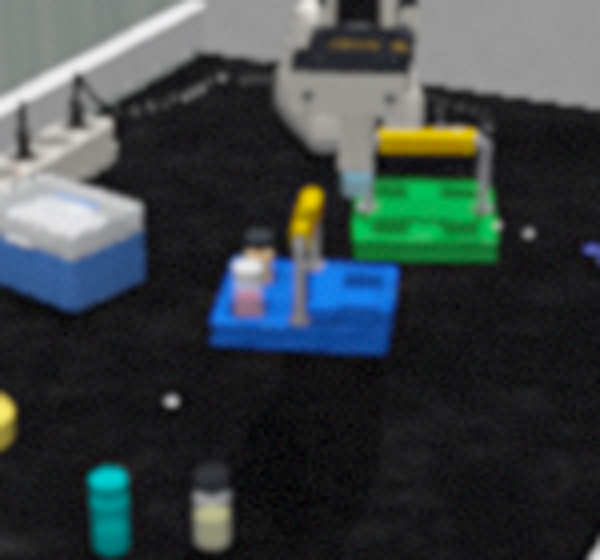

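The vial hangs at (355,190), squarely above the front-left pocket (353,313). Descending.

>>> send_rows(
  steps=[
    {"dp": [0,0,30],"roll": 0,"jaw": 10},
    {"dp": [0,0,60],"roll": 0,"jaw": 10},
    {"dp": [0,0,80],"roll": 0,"jaw": 10},
    {"dp": [0,0,92],"roll": 0,"jaw": 10},
    {"dp": [0,0,98],"roll": 0,"jaw": 10},
  ],
)

```text
time_s: 6.82
tcp_pos: [0.518, -0.0837, 0.0601]
eef_rot: [180.0, -0.0, -160.9]
contact_force: [-0.3, 0.3, -0.7]
gripper_width: 0.0216
gripper_force: 10.0
```

>>> send_rows(
  steps=[
    {"dp": [0,0,4],"roll": 0,"jaw": 10},
    {"dp": [0,0,8],"roll": 0,"jaw": 10},
    {"dp": [0,0,12],"roll": 0,"jaw": 10},
    {"dp": [0,0,14.5],"roll": 0,"jaw": 10},
    {"dp": [0,0,14.5],"roll": 0,"jaw": 10},
  ],
)

```text
time_s: 7.45
tcp_pos: [0.5178, -0.0842, 0.046]
eef_rot: [180.0, -0.0, -161.0]
contact_force: [-0.7, -0.5, -0.1]
gripper_width: 0.0211
gripper_force: 10.0
```

>>> send_rows(
  steps=[
    {"dp": [0,0,1],"roll": 0,"jaw": 10},
    {"dp": [0,0,1],"roll": 0,"jaw": 10},
    {"dp": [0,0,1],"roll": 0,"jaw": 30},
    {"dp": [0,0,1],"roll": 0,"jaw": 45},
    {"dp": [0,0,1],"roll": 0,"jaw": 50},
  ],
)

```text
time_s: 8.07
tcp_pos: [0.5179, -0.0841, 0.0452]
eef_rot: [-180.0, 0.0, -161.0]
contact_force: [-0.8, 0.1, -0.7]
gripper_width: 0.0406
gripper_force: 0.0
```

>>> send_rows(
  steps=[
    {"dp": [0,0,0],"roll": 0,"jaw": 50},
    {"dp": [0,0,-15],"roll": 0,"jaw": 50},
    {"dp": [0,0,-40],"roll": 0,"jaw": 50},
    {"dp": [0,0,-80],"roll": 0,"jaw": 50},
    {"dp": [0,0,-115],"roll": 0,"jaw": 60},
  ],
)

```text
time_s: 8.7
tcp_pos: [0.518, -0.0842, 0.1626]
eef_rot: [-180.0, 0.1, -161.0]
contact_force: [1.3, 0.4, -0.1]
gripper_width: 0.0491
gripper_force: 0.0
```

>>> send_rows(
  steps=[
    {"dp": [-11,50,0],"roll": 0,"jaw": 60},
    {"dp": [-22,100,0],"roll": 0,"jaw": 60},
    {"dp": [-33,150,0],"roll": 0,"jaw": 60},
    {"dp": [-44,200,0],"roll": 0,"jaw": 60},
    {"dp": [-55,250,0],"roll": 0,"jaw": 60},
  ],
)

```text
time_s: 9.32
tcp_pos: [0.4881, 0.1719, 0.1615]
eef_rot: [180.0, 0.1, -161.0]
contact_force: [2.1, 0.2, -0.7]
gripper_width: 0.0523
gripper_force: 0.0
```

>>> send_rows(
  steps=[
    {"dp": [-10,45,10],"roll": 0,"jaw": 60},
    {"dp": [-10,45,40],"roll": 0,"jaw": 60},
    {"dp": [-10,45,70],"roll": 0,"jaw": 60},
    {"dp": [-10,45,85],"roll": 0,"jaw": 60},
    {"dp": [-10,45,85],"roll": 0,"jaw": 60},
  ],
)

```text
time_s: 9.95
tcp_pos: [0.4831, 0.2156, 0.075]
eef_rot: [-180.0, -0.1, -161.0]
contact_force: [-0.2, -0.7, 1.0]
gripper_width: 0.0523
gripper_force: 0.0
```

>>> send_rows(
  steps=[
    {"dp": [0,0,15],"roll": 0,"jaw": 60},
    {"dp": [0,0,30],"roll": 0,"jaw": 60},
    {"dp": [0,0,36],"roll": 0,"jaw": 60},
    {"dp": [0,0,36],"roll": 0,"jaw": 60},
    {"dp": [0,0,36],"roll": 0,"jaw": 45},
  ],
)

```text
time_s: 10.58
tcp_pos: [0.4834, 0.2161, 0.0393]
eef_rot: [180.0, 0.0, -161.0]
contact_force: [0.7, 0.3, 0.6]
gripper_width: 0.0471
gripper_force: 0.0
```

>>> send_rows(
  steps=[
    {"dp": [0,0,0],"roll": 0,"jaw": 35},
    {"dp": [0,0,0],"roll": 0,"jaw": 25},
    {"dp": [0,0,0],"roll": 0,"jaw": 15},
    {"dp": [0,0,0],"roll": 0,"jaw": 10},
    {"dp": [0,0,0],"roll": 0,"jaw": 10},
  ],
)

```text
time_s: 11.2
tcp_pos: [0.4833, 0.216, 0.0393]
eef_rot: [180.0, 0.0, -161.0]
contact_force: [0.3, -0.1, 2.6]
gripper_width: 0.021
gripper_force: 10.0
```

>>> send_rows(
  steps=[
    {"dp": [0,0,-30],"roll": 0,"jaw": 10},
    {"dp": [0,0,-75],"roll": 0,"jaw": 10},
    {"dp": [0,0,-120],"roll": 0,"jaw": 10},
    {"dp": [7,-40,-120],"roll": 0,"jaw": 10},
    {"dp": [17,-95,-120],"roll": 0,"jaw": 10},
  ],
)

```text
time_s: 11.82
tcp_pos: [0.4983, 0.1206, 0.1597]
eef_rot: [180.0, 0.1, -160.9]
contact_force: [0.6, -0.4, -1.6]
gripper_width: 0.0211
gripper_force: 10.0
```

>>> send_rows(
  steps=[
    {"dp": [10,-55,0],"roll": 0,"jaw": 10},
    {"dp": [20,-110,0],"roll": 0,"jaw": 10},
    {"dp": [30,-165,0],"roll": 0,"jaw": 10},
    {"dp": [40,-220,0],"roll": 0,"jaw": 10},
    {"dp": [48,-260,0],"roll": 0,"jaw": 10},
  ],
)

```text
time_s: 12.45
tcp_pos: [0.5372, -0.143, 0.1589]
eef_rot: [180.0, -0.0, -161.1]
contact_force: [0.7, 1.4, -0.6]
gripper_width: 0.0212
gripper_force: 10.0
```

>>> send_rows(
  steps=[
    {"dp": [0,0,0],"roll": 0,"jaw": 10},
    {"dp": [0,0,0],"roll": 0,"jaw": 10},
    {"dp": [0,0,0],"roll": 0,"jaw": 10},
  ],
)

```text
time_s: 12.82
tcp_pos: [0.5373, -0.14, 0.1591]
eef_rot: [180.0, -0.0, -160.9]
contact_force: [0.1, -0.4, -0.9]
gripper_width: 0.0213
gripper_force: 10.0
```

Run:
```python
from plant import r
from h import *
s=r.get_state();print(s['tcp_pos'],s['eef_rot'])
c=r.capture('side');im=c['image']
a=cv2.resize(im[120:260,200:350],None,fx=4,fy=4,interpolation=2)
p=proj(c,[[.518,-.084,.056],[.518,-.084,.02],[.5375,-.141,.02],[s['tcp_pos'][0],s['tcp_pos'][1],s['tcp_pos'][2]-.0388]])
print(((p-[200,120])*4+1.5).round())
cv2.imwrite('pics/e.png',a)
```

```text
[ 0.53730776 -0.14001915  0.15910536] [ 1.79992096e+02 -4.33822099e-04 -1.60929881e+02]
[[354. 271.]
 [353. 313.]
 [359. 281.]
 [361. 164.]]
```

View pics/e.png

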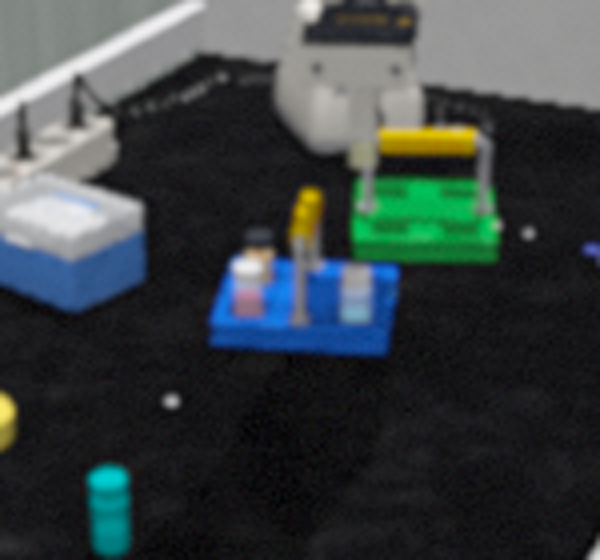

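The white/blue vial stands in its pocket at (355,292); the black/yellow vial hangs at (361,155) above the front-right pocket (359,281). Descending.

>>> send_rows(
  steps=[
    {"dp": [0,0,30],"roll": 0,"jaw": 10},
    {"dp": [0,0,60],"roll": 0,"jaw": 10},
    {"dp": [0,0,80],"roll": 0,"jaw": 10},
    {"dp": [0,0,92],"roll": 0,"jaw": 10},
    {"dp": [0,0,98],"roll": 0,"jaw": 10},
  ],
)

```text
time_s: 13.5
tcp_pos: [0.5375, -0.1404, 0.0608]
eef_rot: [-180.0, -0.0, -160.9]
contact_force: [-1.3, 0.1, 0.2]
gripper_width: 0.0214
gripper_force: 10.0
```

>>> send_rows(
  steps=[
    {"dp": [0,0,4],"roll": 0,"jaw": 10},
    {"dp": [0,0,8],"roll": 0,"jaw": 10},
    {"dp": [0,0,12],"roll": 0,"jaw": 10},
    {"dp": [0,0,15.5],"roll": 0,"jaw": 10},
    {"dp": [0,0,15.5],"roll": 0,"jaw": 10},
  ],
)

```text
time_s: 14.12
tcp_pos: [0.5374, -0.1409, 0.0455]
eef_rot: [180.0, -0.0, -161.0]
contact_force: [0.4, 0.1, 0.2]
gripper_width: 0.0213
gripper_force: 10.0
```

>>> send_rows(
  steps=[
    {"dp": [0,0,0.3],"roll": 0,"jaw": 10},
    {"dp": [0,0,0.3],"roll": 0,"jaw": 30},
    {"dp": [0,0,0.3],"roll": 0,"jaw": 40},
    {"dp": [0,0,0.3],"roll": 0,"jaw": 42},
    {"dp": [0,0,0.3],"roll": 0,"jaw": 42},
  ],
)

```text
time_s: 14.75
tcp_pos: [0.5374, -0.1409, 0.0453]
eef_rot: [-180.0, 0.0, -161.0]
contact_force: [-0.5, 0.0, 0.8]
gripper_width: 0.0366
gripper_force: 0.0
```

>>> send_rows(
  steps=[
    {"dp": [0,0,0],"roll": 0,"jaw": 42},
    {"dp": [0,0,-15],"roll": 0,"jaw": 42},
    {"dp": [0,0,-40],"roll": 0,"jaw": 42},
    {"dp": [0,0,-80],"roll": 0,"jaw": 42},
    {"dp": [0,0,-125],"roll": 0,"jaw": 60},
  ],
)

```text
time_s: 15.38
tcp_pos: [0.537, -0.1409, 0.1723]
eef_rot: [-180.0, -0.0, -161.0]
contact_force: [0.8, 0.3, -0.4]
gripper_width: 0.042
gripper_force: 0.0
```

>>> send_rows(
  steps=[
    {"dp": [-10,8,0],"roll": -0.18,"jaw": 60},
    {"dp": [-20,15,0],"roll": -0.36,"jaw": 60},
    {"dp": [-30,23,0],"roll": -0.54,"jaw": 60},
    {"dp": [-42,31,0],"roll": -0.72,"jaw": 60},
    {"dp": [-42,31,0],"roll": -0.9,"jaw": 60},
  ],
)

```text
time_s: 16.0
tcp_pos: [0.5676, -0.0972, 0.1715]
eef_rot: [-179.9, 0.0, -109.0]
contact_force: [-0.2, -0.6, 0.4]
gripper_width: 0.0523
gripper_force: 0.0
```

>>> send_rows(
  steps=[
    {"dp": [0,0,0],"roll": -0.18,"jaw": 60},
    {"dp": [0,0,0],"roll": -0.36,"jaw": 60},
    {"dp": [0,0,0],"roll": -0.54,"jaw": 60},
    {"dp": [0,0,0],"roll": -0.67,"jaw": 60},
    {"dp": [0,0,0],"roll": -0.67,"jaw": 60},
  ],
)

```text
time_s: 16.62
tcp_pos: [0.5671, -0.0979, 0.1713]
eef_rot: [-179.9, -0.0, -71.1]
contact_force: [0.1, 1.1, 0.4]
gripper_width: 0.0526
gripper_force: 0.0
```

Run:
```python
from plant import r
from h import *
s=r.get_state();print(s['tcp_pos'],s['eef_rot'])
c=r.capture('side');t=r.capture('top')
a=cv2.resize(c['image'][120:260,200:350],None,fx=4,fy=4,interpolation=2)
cv2.imwrite('pics/f.png',a)
k=pickle.load(open('side0.pkl','rb'))
for q in(k,c):
    for b in blobs(q,(20,120,100),(35,255,255),(265,160,290,190),10): print(b[0],b[1],b[2])
    for b in blobs(q,(105,120,80),(125,255,255),(245,180,305,215),100): print('blue',b[0],b[1],b[2])
```

```text
[ 0.56713477 -0.09786549  0.17133922] [-1.79941363e+02 -1.55476382e-02 -7.10801129e+01]
[276.28235294 172.47058824] 85 [272 166   9  14]
blue [278.04088785 197.2453271 ] 856 [252 184  48  25]
[276.375 172.25 ] 80 [273 166   8  14]
blue [276.76657825 197.96153846] 754 [252 184  48  25]
```

View pics/f.png

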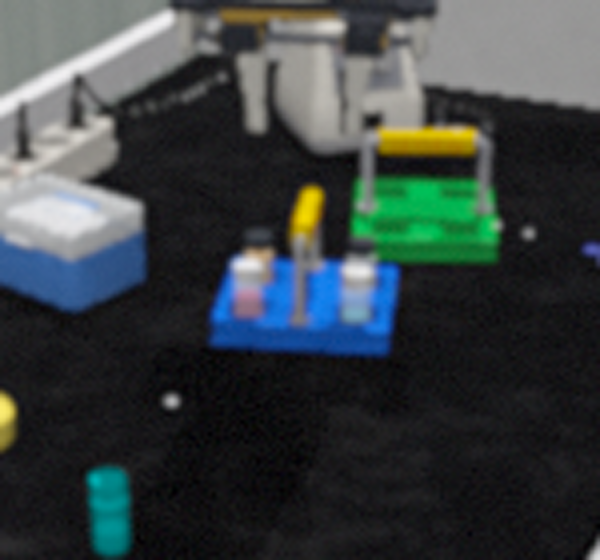

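All four vials stand in the carrier (fronts at (357,285), black cap behind at (360,250)); carrier unmoved, jaws straddle the handle. Descend and grip.

>>> send_rows(
  steps=[
    {"dp": [0,0,35],"roll": 0,"jaw": 60},
    {"dp": [0,0,65],"roll": 0,"jaw": 60},
    {"dp": [0,0,85],"roll": 0,"jaw": 60},
    {"dp": [0,0,93],"roll": 0,"jaw": 60},
    {"dp": [0,0,93],"roll": 0,"jaw": 60},
  ],
)

```text
time_s: 17.35
tcp_pos: [0.567, -0.0979, 0.0773]
eef_rot: [180.0, -0.0, -71.1]
contact_force: [0.0, 0.7, 0.3]
gripper_width: 0.0526
gripper_force: 0.0
```

>>> send_rows(
  steps=[
    {"dp": [0,0,0],"roll": 0,"jaw": 45},
    {"dp": [0,0,0],"roll": 0,"jaw": 32},
    {"dp": [0,0,0],"roll": 0,"jaw": 24},
    {"dp": [0,0,0],"roll": 0,"jaw": 18},
    {"dp": [0,0,0],"roll": 0,"jaw": 12},
  ],
  newtons=40,
)

```text
time_s: 17.98
tcp_pos: [0.5667, -0.098, 0.0774]
eef_rot: [180.0, 0.0, -71.0]
contact_force: [-1.6, -0.3, 0.7]
gripper_width: 0.0138
gripper_force: 40.0
```

>>> send_rows(
  steps=[
    {"dp": [0,0,0],"roll": 0,"jaw": 5},
    {"dp": [0,0,0],"roll": 0,"jaw": 0},
    {"dp": [0,0,0],"roll": 0,"jaw": 0},
  ],
)

```text
time_s: 18.35
tcp_pos: [0.5667, -0.098, 0.0774]
eef_rot: [180.0, 0.0, -71.0]
contact_force: [-4.2, -0.3, 4.0]
gripper_width: 0.0136
gripper_force: 40.0
```

Lift gently.

>>> send_rows(
  steps=[
    {"dp": [0,0,-3],"roll": 0,"jaw": 0},
    {"dp": [0,0,-8],"roll": 0,"jaw": 0},
    {"dp": [0,0,-16],"roll": 0,"jaw": 0},
    {"dp": [0,0,-26],"roll": 0,"jaw": 0},
    {"dp": [0,0,-38],"roll": 0,"jaw": 0},
  ],
)

```text
time_s: 18.98
tcp_pos: [0.5671, -0.0978, 0.1161]
eef_rot: [-180.0, 0.0, -71.0]
contact_force: [-0.3, 0.0, -4.3]
gripper_width: 0.0135
gripper_force: 40.0
```

>>> send_rows(
  steps=[
    {"dp": [0,0,-12],"roll": 0,"jaw": 0},
    {"dp": [0,0,-24],"roll": 0,"jaw": 0},
    {"dp": [0,0,-36],"roll": 0,"jaw": 0},
    {"dp": [0,0,-46],"roll": 0,"jaw": 0},
    {"dp": [0,0,-54],"roll": 0,"jaw": 0},
  ],
)

```text
time_s: 19.6
tcp_pos: [0.567, -0.0979, 0.17]
eef_rot: [-180.0, -0.0, -71.0]
contact_force: [0.4, -0.5, -4.3]
gripper_width: 0.014
gripper_force: 40.0
```

>>> send_rows(
  steps=[
    {"dp": [0,0,-5],"roll": 0,"jaw": 0},
    {"dp": [0,0,-9],"roll": 0,"jaw": 0},
    {"dp": [0,0,-11],"roll": 0,"jaw": 0},
    {"dp": [0,0,-11],"roll": 0,"jaw": 0},
    {"dp": [0,0,-11],"roll": 0,"jaw": 0},
  ],
)

```text
time_s: 20.23
tcp_pos: [0.5669, -0.0979, 0.18]
eef_rot: [180.0, 0.0, -71.0]
contact_force: [0.7, -0.7, -3.3]
gripper_width: 0.0138
gripper_force: 40.0
```

>>> send_rows(
  steps=[
    {"dp": [0,0,0],"roll": 0,"jaw": 0},
    {"dp": [0,0,0],"roll": 0,"jaw": 0},
    {"dp": [0,0,0],"roll": 0,"jaw": 0},
    {"dp": [0,0,0],"roll": 0,"jaw": 0},
    {"dp": [0,0,0],"roll": 0,"jaw": 0},
  ],
)

```text
time_s: 20.85
tcp_pos: [0.567, -0.0979, 0.1803]
eef_rot: [-180.0, 0.0, -71.0]
contact_force: [0.9, -0.4, -4.7]
gripper_width: 0.0138
gripper_force: 40.0
```

Run:
```python
from plant import r
from h import *
c=r.capture('side')
cv2.imwrite('pics/g.png',cv2.resize(c['image'][90:230,200:350],None,fx=4,fy=4,interpolation=2))
```

```text
(no output)
```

View pics/g.png

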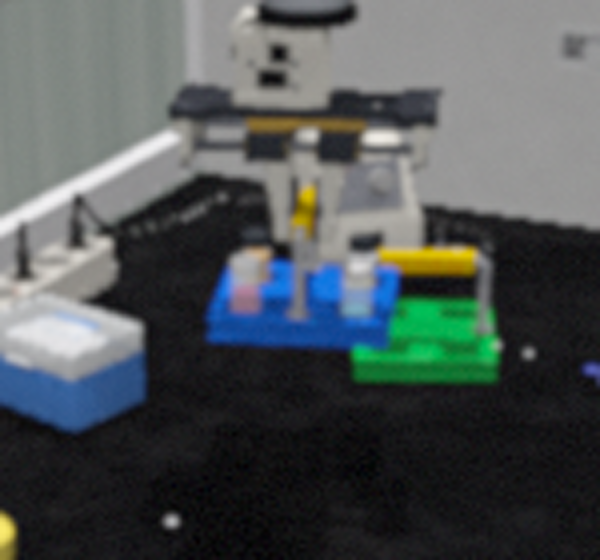

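The carrier (300,300 in crop) hangs level with all four vials in place, about 10 cm up.

```bash
python3 -c "
from plant import r
print(r.close_job())"
```

```text
the job is handed in; nothing more can be done
None
```

I handed the job in at about 21 s with the carrier held level about 10 cm above the bench and all four vials standing in their pockets, like caps one behind the other; the hand-in returned no verdict.

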